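# Sweep the wheel hubs into the parts bay

### The arm

A 6-joint arm with a two-finger parallel gripper is mounted at the origin on the work surface. World frame = base frame: x ahead of the robot, y to its left, z up, the work surface at z = 0. Lengths are in mm, angles in rad, forces in N, time in s.
With the tool pointing down it reaches from about 275 to 1000 mm from the base axis. Payload 8.4 kg.
Tool frame: the origin (TCP) lies at the very end of the fingers, on their centre line; the grasp point (between the pads) lies 19 mm behind it; z points along the fingers, y is the direction in which the jaws open and shut (so a half turn about z gives the same grasp; the last joint's range is limited). The gripper opens to 85 mm and grips with 20 to 120 N. Pads are 22 mm wide; open, the fingers measure 114 mm over their backs; the gripper's body (76 mm by 85 mm) begins 54 mm behind the grasp point. The pads swing forward as they close: fully open they stand 13 mm farther back than shut.
Start: joints at [1.287, 0.353, 1.633, -0, 1.155, -0.002], TCP at [173.802, 600.351, 231.281] pointing down, gripper open.
Joint ranges: [-2.63, 2.63], [-0.92, 2.1], [0.06, 2.66], [-1.3, 4.44], [0, 2.69], [-3.02, 3.02]. Speed limits (rad/s): [2.22, 2.22, 2.79, 3.14, 3.14, 3.14].

### API

Orientations are given as a unit quaternion [w, x, y, z].
In Python, from bench import arm, vision, close_job gives the robot as it stands. The module is installed in compiled form; this text tells all that it offers.
- The arm moves only by the tool apply_moves, never from a script. Its argument "plan" is a list of rows, each a list of 3 entries, a list of its own where there are three numbers: the shift along the tool's x, y, z as a fraction of full scale, then the turn, a rotation vector about the tool's x, y, z as a fraction of full scale, then the closure, from 0 (fully open) to 1 (shut). In form: [[[dx, dy, dz], [rx, ry, rz], grip], ...]. A call has 1 to 5 rows; each row is the pose to reach, as a shift and turn from the pose commanded when the call began, along the tool's axes at that moment; what a row does not reach only later rows make up. Full scale, the value 1, is 0.15 m for a shift and 30 degrees for a turn. A row lasts 1/12 s, in which the tool goes at most 41.7 mm and 7.16 degrees, less where a joint would pass 70% of its speed; a pose out of reach is approached as far as the arm can. A call with a number of a shift or a turn outside -1 to 1 is refused whole. A call with a gripper value outside its range is refused whole. The fingers move at their own pace and stop on an object; "grip_force" is the grip in N (left out, the last holds). Time passes only in rows, so rows that repeat a pose let the fingers close. It gives the time, the measured TCP pose, the force and the opening at its end, in the units of the state.
- arm.state(): the state, without advancing time (a new reading comes with each control period).
- vision.read_camera(name): name is "scene" or "top" or "wrist"; returns the picture (480x640x3 uint8, red, green, blue); there is no depth.
- vision.camera_info(name): a dict with "vertical_fov" (degrees; the focal length in pixels is half the picture's height over the tangent of half this angle, whatever the lens; pixels are square), "cx", "cy" (the principal point, pixels), "T" (4x4, takes a point from camera to world coordinates). Camera axes: x right, y down, z forward; pixel columns grow to the right and rows downward; lengths in mm; the calibration is good to about 2 mm. A picture is of the moment at which its call begins: read the wrist's pose just before it. camera_info takes no time and is no camera call; for the wrist camera it gives the pose at the moment of the call.
- close_job(): hands the job in, once; it reports no verdict.
The state is a dict: "clock": time; "joint_positions": joint angles; "qd": joint speeds; "joint_torque": joint torques, N m; "tool_pos": TCP position; "tool_rot": TCP orientation; "contact_force": force on the tool from outside, world axes, zero at the start; "wrist_torque": the same for the moment, N m; "grip_width": finger opening in mm.
Only numpy, scipy, OpenCV 4.12 (cv2) and the standard library are available. Lean on these libraries where they do the work, as an engineer would, in place of code of your own. Each camera call takes 0.05 s, during which the arm holds its last target.

### The job

Tidy the robot-car bench: use the fingers as a broom and sweep the three round steel wheel hubs along the desk into the three-sided wooden parts bay, so that each lies flat and wholly inside, past the open front edge. Only push them flat along the desk, never lift, carry or tip them, and leave everything else, including the similar square block and the upright motor, where it is.

Things in the scene. Friction and masses are not known exactly. Their poses are not given: they have to be found in the camera images.
- hub0: one of three identical wheel hubs: a round dark steel disc lying flat on the desk, 46 mm diameter, 18 mm high, about 120 g, plain side, small hole and four screws on top; origin at the centre of its underside, z up. It slides when pushed and stops when the push stops
- hub1: one of three identical wheel hubs: a round dark steel disc lying flat on the desk, 46 mm diameter, 18 mm high, about 120 g, plain side, small hole and four screws on top; origin at the centre of its underside, z up. It slides when pushed and stops when the push stops
- hub2: one of three identical wheel hubs: a round dark steel disc lying flat on the desk, 46 mm diameter, 18 mm high, about 120 g, plain side, small hole and four screws on top; origin at the centre of its underside, z up. It slides when pushed and stops when the push stops
- bay: parts bay: a three-sided wooden fence screwed to the desk, no floor of its own (the desk runs straight into it). Walls 8 mm thick, 25 mm high; inside 150 mm wide and 130 mm deep. Origin on the desk at the middle of its open front edge; own x points from the open front into the bay (inside: x 0 to 130 mm), own y runs along the open front (inside: -75 to +75 mm), z up. It faces roughly the robot's right (own x is roughly world +y), turned up to 0.35 rad either way
- motor: upright bare metal gear motor can, 26 mm diameter, 58 mm tall with its shaft, standing on end; origin at the centre of its foot; a bystander
- block: square dark steel block 42 x 42 x 18 mm lying flat, the same material and height as the hubs but square; origin at the centre of its underside; a bystander
- wheel: rubber wheel lying flat, 66 mm diameter, 26 mm high, yellow rim; origin at the centre of its underside; a bystander
- gearmotor: small yellow gear motor lying down, 70 x 22 x 19 mm, long side along its own x; origin under its middle; a bystander
- battery: battery pack 75 x 45 mm, 22 mm high, long side along its own x; origin at the centre of its underside; a bystander
- driver: screwdriver 160 mm long lying along its own x, handle about 30 mm thick and toward its own -x; origin under its length; a bystander
- mouse: black computer mouse about 86 x 66 mm, 36 mm high; origin under its rounded half; a bystander
Mind the look-alikes: they are no part of the job. Leave any pink look-alike of the hub0 alone.

How it is judged (in metres and radians):
At the end, for the whole second after the job is handed in: All three hubs lie flat at rest on the desk within the bay's three walls, centres at least 21 mm behind its open front edge; no bystander has moved 20 mm and the motor still stands (x of hub0 in the frame of bay between 0.021 and 0.13 m and y of hub0 in the frame of bay between -0.075 and 0.075 m and height (world z) of each of hub0, hub1, hub2 below 0.004 m and angle between each of hub0, hub1, hub2's own z axis and vertical below 0.15 rad and linear speed of each of hub0, hub1, hub2 below 0.02 m/s and x of hub1 in the frame of bay between 0.021 and 0.13 m and y of hub1 in the frame of bay between -0.075 and 0.075 m and x of hub2 in the frame of bay between 0.021 and 0.13 m and y of hub2 in the frame of bay between -0.075 and 0.075 m and distance of each of motor, block, wheel, gearmotor, battery, driver, mouse from where it was at the start of the episode below 0.02 m and angle between motor's own z axis and vertical below 0.2 rad); the robot touches nothing.
It fails at once if a hub is lifted more than 10 mm off the desk (height (world z) of any of hub0, hub1, hub2 above 0.01 m).
It fails at once if a hub is tipped on edge (angle between any of hub0, hub1, hub2's own z axis and vertical above 0.6 rad).
It fails at once if a bystander is moved by 20 mm or the motor is knocked over (distance of any of motor, block, wheel, gearmotor, battery, driver, mouse from where it was at the start of the episode above 0.02 m or angle between motor's own z axis and vertical above 0.5 rad).
It also fails if it takes over 72 s, if anything falls off the work surface, if the arm or the gripper's body presses on something with over 40 N, if the wrist force passes 120 N, or if a joint passes its speed limit or range.

## Working session

There is one attempt and no reset: what is moved stays moved. The work goes in short steps, Python scripts to look and compute and a tool call to move; the robot and the scene stay as the last step left them, time stands still between calls to the robot, and variables do not carry over. Pictures are saved under pics/ and viewed, and the job is handed in when it is done.

Besides the shell and the picture viewer there is one more tool, called after "Emit:" as name([rows], argument=value, ...), one row to a line, values as JSON. apply_moves: Moves the arm, as the interface text tells. Its arguments: {"type":"object","properties":{"plan":{"type":"array"},"grip_force":{"type":"number"}},"required":["plan"]}

```bash
mkdir -p pics; python3 - <<'E'
from bench import arm, vision
import cv2
print(arm.state())
for n in ["scene","top"]:
    i=vision.camera_info(n); print(n,i)
    cv2.imwrite(f"pics/{n}0.png",vision.read_camera(n)[:,:,::-1])
E
```

```text
{'clock': 0.0, 'joint_positions': array([ 1.28662088e+00,  3.53658252e-01,  1.63416316e+00,  2.85247941e-05,
        1.15518929e+00, -2.40330101e-03]), 'qd': array([ 2.38709680e-05,  3.80694114e-04, -5.84063572e-04, -2.42344139e-05,
        1.14386312e-03, -1.21122293e-06]), 'joint_torque': array([ 3.60817205e-03, -6.05235171e+01, -3.42084646e+01,  3.07670416e-04,
        9.00334097e-03,  7.82598732e-06]), 'tool_pos': array([173.64234842, 599.88374987, 230.54295033]), 'tool_rot': array([-1.14159006e-04,  1.40426138e-01,  9.90090903e-01, -6.99896419e-04]), 'contact_force': array([0.46313047, 0.23192472, 0.01897499]), 'wrist_torque': array([-0.00670763,  0.00068462, -0.00075739]), 'grip_width': 85.37666550683764}
scene {'vertical_fov': 49.37470379436535, 'cx': 317.4294253175717, 'cy': 239.2628386674189, 'T': array([[ 5.41540553e-01,  5.44481120e-01, -6.40526455e-01,
         1.22668560e+03],
       [ 8.40613096e-01, -3.41496464e-01,  4.20416208e-01,
        -4.37809212e+02],
       [ 1.01711678e-02, -7.66107352e-01, -6.42632144e-01,
         6.99135612e+02],
       [ 0.00000000e+00,  0.00000000e+00,  0.00000000e+00,
         1.00000000e+00]])}
top {'vertical_fov': 51.152395010346304, 'cx': 319.5046340158359, 'cy': 238.5461022617795, 'T': array([[-1.94892881e-03, -9.96756750e-01,  8.04498814e-02,
         4.97960130e+02],
       [-9.99971055e-01,  1.35087251e-03, -7.48765674e-03,
        -1.54709099e+01],
       [ 7.35469486e-03, -8.04621456e-02, -9.96730531e-01,
         1.05564734e+03],
       [ 0.00000000e+00,  0.00000000e+00,  0.00000000e+00,
         1.00000000e+00]])}
```

View pics/scene0.png

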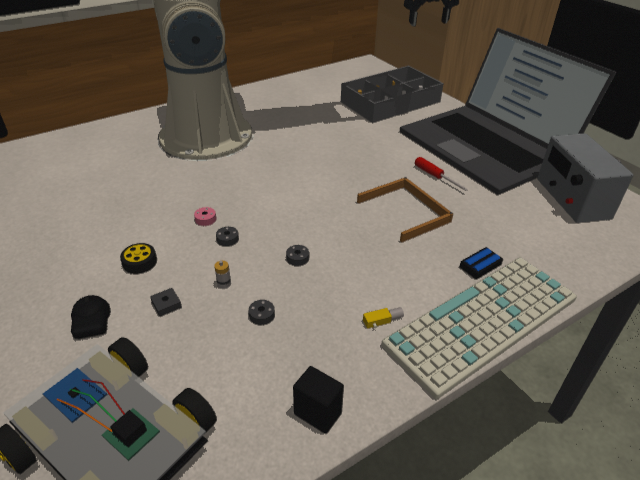

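View pics/top0.png

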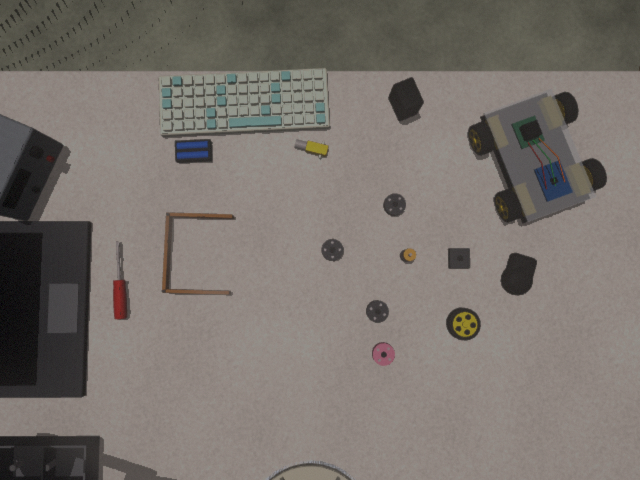

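The top view shows hubs at about (395,205), (333,250) and (377,311). The bay is at (165-233, 213-293) and opens to the right, towards -y. The motor is at (409,256), the square block at (459,258) and the pink decoy at (384,354). Neither picture shows the arm. Next I'll measure positions.

```bash
cat > h.py <<'E'
from bench import arm, vision
import cv2, numpy as np
def ray(n,u,v,z,info=None):
    i=info or vision.camera_info(n); T=np.array(i["T"]); f=240/np.tan(np.radians(i["vertical_fov"]/2))
    d=T[:3,:3]@np.array([(u-i["cx"])/f,(v-i["cy"])/f,1]); o=T[:3,3]
    return (o+d*(z-o[2])/d[2])[:2]
def proj(n,p):
    i=vision.camera_info(n);T=np.linalg.inv(np.array(i["T"])); f=240/np.tan(np.radians(i["vertical_fov"]/2))
    q=T[:3,:3]@np.array(p)+T[:3,3]; return q[:2]/q[2]*f+[i["cx"],i["cy"]]
E
python3 - <<'E'
from h import *
im=vision.read_camera("top")
cv2.imwrite("pics/topzoom.png",cv2.resize(im[180:380,140:540],None,fx=2,fy=2,interpolation=cv2.INTER_CUBIC)[:,:,::-1])
cv2.imwrite("pics/wrist0.png",vision.read_camera("wrist")[:,:,::-1])
print("tcp in top",proj("top",[174,600,230]), "scene",proj("scene",[174,600,230]))
g=cv2.cvtColor(im,cv2.COLOR_RGB2GRAY)
m=(g<85).astype(np.uint8)
n,l,s,c=cv2.connectedComponentsWithStats(m)
for k in range(1,n):
    if 100<s[k,4]<2000 and s[k,0]>250: print("dark",s[k],c[k].round(1),ray("top",*c[k],9).round(0))
hsv=cv2.cvtColor(im,cv2.COLOR_RGB2HSV)
m=((hsv[...,1]>80)&(hsv[...,2]>60)).astype(np.uint8)
n,l,s,c=cv2.connectedComponentsWithStats(m)
for k in range(1,n):
    if s[k,4]>50: print("col",s[k],c[k].round(1),ray("top",*c[k],12).round(0))
E
```

```text
tcp in top [-73.47576293 485.49774972] scene [427.44720382  29.18720781]
dark [ 414    0   83   36 1075] [451.3  10.7] [1080. -311.]
dark [543   0  28  11 122] [554.9   3.7] [1096. -539.]
dark [ 388   77   36   47 1119] [405.7 100.4] [ 879. -209.]
dark [554  92  25  33 508] [567.2 106.5] [ 866. -556.]
dark [ 511  115   62   87 1911] [542.2 159.7] [ 750. -498.]
dark [582 158  25  34 521] [594.9 173.1] [ 721. -609.]
dark [383 194  23  23 369] [394.1 204.7] [ 654. -181.]
dark [322 239  22  22 356] [332.2 249.9] [559. -50.]
dark [448 248  22  21 458] [458.5 258. ] [ 541. -314.]
dark [ 501  253   36   43 1140] [518.2 273.9] [ 508. -438.]
dark [366 300  23  23 372] [376.9 311. ] [ 432. -142.]
dark [446 308  35  32 406] [460.8 322.8] [ 407. -316.]
dark [270 463  81  17 157] [310.  468.8] [116.  -3.]
col [470 136  11  16  68] [476.  141.9] [ 788. -356.]
col [528 137  44  64 885] [551.9 177.9] [ 710. -515.]
col [176 141  32   8 215] [191.7 144.5] [782. 247.]
col [305 141  24  16 250] [316.4 148. ] [775. -17.]
col [177 151  31   8 214] [192.  154.4] [761. 246.]
col [498 197  10  17  62] [502.1 206.6] [ 649. -408.]
col [170 213  63   6 236] [201.6 215. ] [632. 223.]
col [162 216  67  78 470] [179.  271.5] [514. 268.]
col [403 248  13  13 128] [409.  254.3] [ 549. -210.]
col [113 280  14  39 500] [119.3 299.2] [457. 390.]
col [452 311  26  27 460] [464.7 324.1] [ 405. -323.]
col [373 343  22  23 316] [383.1 353.6] [ 345. -153.]
```

View pics/topzoom.png

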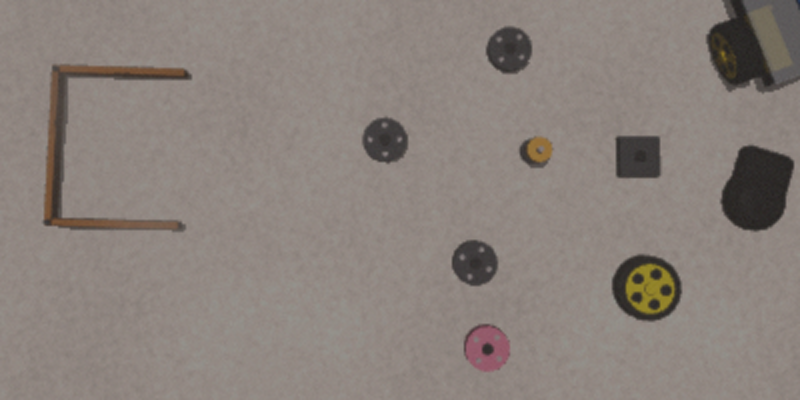

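View pics/wrist0.png

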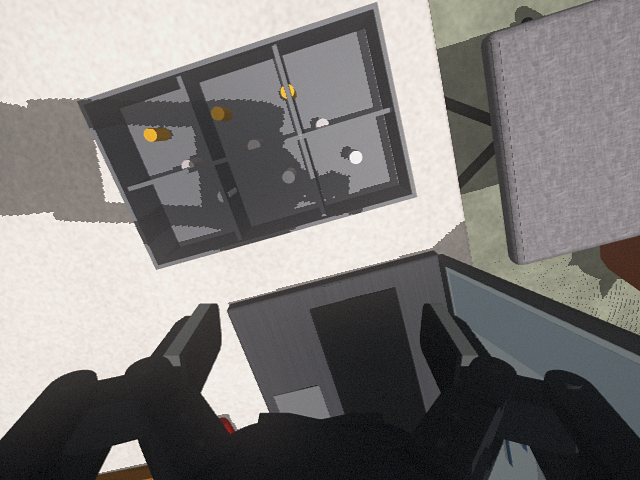

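Top zoom: the bay's wall ends are at zoom pixels (186,73) and (181,226), and its back corners at (57,70) and (50,221). The wrist view shows the tray and the open fingers over the laptop, clear of the hubs. Next I'll get the bay frame and cross-check the hubs in the scene view.

```bash
cat >> h.py <<'E'
from scipy.spatial.transform import Rotation as R
def st():
    s=arm.state(); q=s["tool_rot"]; r=R.from_quat([q[1],q[2],q[3],q[0]])
    return s,np.array(s["tool_pos"]),r
def yawR(deg): # tool x at world angle deg, z down
    a=np.radians(deg); x=np.array([np.cos(a),np.sin(a),0]); z=np.array([0,0,-1.]); return R.from_matrix(np.c_[x,np.cross(z,x),z])
def go(x,y,z,deg):
    s,p,r=st(); d=r.inv().apply(np.array([x,y,z])-p)/150; w=np.degrees((r.inv()*yawR(deg)).as_rotvec())/30
    m=r.as_matrix(); print("t",round(s["clock"],2),"tcp",p.round(1),"xang",np.degrees(np.arctan2(m[1,0],m[0,0])).round(1),"shift",d.round(3),"turn",w.round(3))
E
python3 - <<'E'
from h import *
def zt(u,v): return ((u+.5)/2-.5+140,(v+.5)/2-.5+180)
P={k:ray("top",*zt(*v),25) for k,v in dict(upEnd=(187,73),loEnd=(182,226),upBackOut=(54,67),loBackOut=(46,223)).items()}
for k in P: print(k,P[k].round(1))
mid=(P["upEnd"]+P["loEnd"])/2; d=P["upEnd"]-P["loEnd"]; print("mid",mid.round(1),"w",np.linalg.norm(d),"y ang",np.degrees(np.arctan2(d[1],d[0])))
for a,b in(("upEnd","upBackOut"),("loEnd","loBackOut")):
    e=P[b]-P[a];print(np.linalg.norm(e),np.degrees(np.arctan2(e[1],e[0])))
im=vision.read_camera("scene"); g=cv2.cvtColor(im,cv2.COLOR_RGB2GRAY)
n,l,s,c=cv2.connectedComponentsWithStats((g<90).astype(np.uint8))
for k in range(1,n):
    if 100<s[k,4]<1500 and 200<s[k,0]<350 and s[k,1]>200: print(s[k],ray("scene",*c[k],9).round(0))
cv2.imwrite("pics/sbay.png",cv2.resize(im[160:260,340:480],None,fx=5,fy=5,interpolation=cv2.INTER_CUBIC)[:,:,::-1])
go(400,150,230,120)
E
```

```text
upEnd [627.6 155. ]
loEnd [470.4 158.2]
upBackOut [634.  292.3]
loBackOut [473.7 296.8]
mid [549.  156.6] w 157.28340701725318 y ang -1.1768312991191046
137.42908177395742 87.33883017490955
138.62500091314615 88.61888599777673
[216 227  23  20 370] [ 432. -140.]
[285 245  24  21 399] [559. -47.]
[214 266  17  23 281] [ 540. -200.]
[248 300  27  26 540] [ 654. -179.]
t 0.25 tcp [173.7 600.1 230.9] xang 163.9 shift [-2.284 -2.463  0.008] turn [-1.000e-03  0.000e+00  1.462e+00]
```

View pics/sbay.png

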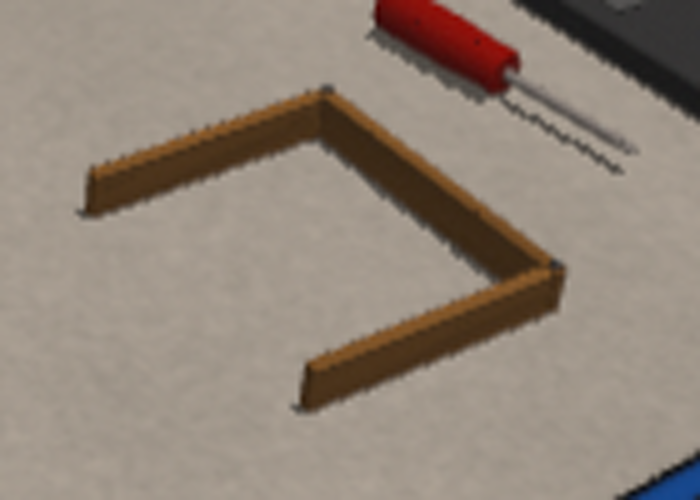

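Both views agree to within about 3 mm. The hubs are at A (654,-180), B (559,-48) and C (432,-141). The bay's front middle is (549,156.5), with its axis at about 88.4°. I'll hold the fingers about 28 mm apart so each disc nests between the two tips, and start with B.

Emit:
apply_moves([
  [[-0.93,-1,0],[0,0,1],0.67],
  [[-0.93,-1,0],[0,0,1],0.67],
  [[-0.93,-1,0],[0,0,1],0.67],
  [[-0.93,-1,0],[0,0,1],0.67],
  [[-0.93,-1,0],[0,0,1],0.67],
])

```text
clock: 0.67
tool_pos: [266.5, 415.3, 231.1]
tool_rot: [0.0, 0.395, 0.919, -0.0]
contact_force: [1.6, -0.3, 0.1]
grip_width: 28.2
```

```bash
python3 -c "
from h import *
print(st()[0]['grip_width']); go(560,-110,150,91.5)"
```

```text
28.176804212150913
t 0.67 tcp [266.5 415.3 231.1] xang 133.4 shift [-3.888 -0.988  0.542] turn [-0.000e+00  1.000e-03  1.398e+00]
```

Emit:
apply_moves([
  [[-1,-0.25,0],[0,0,0.7],0.67],
  [[-1,-0.25,0],[0,0,0.7],0.67],
  [[-1,-0.25,0],[0,0,0.7],0.67],
  [[-1,-0.25,0],[0,0,0.7],0.67],
])

```text
clock: 1.0
tool_pos: [343.7, 280.6, 231.4]
tool_rot: [0.0, 0.556, 0.831, -0.0]
contact_force: [0.5, 1.0, 0.3]
grip_width: 28.2
```

Emit:
apply_moves([
  [[-1,0.15,0],[0,0,0.7],0.67],
  [[-1,0.15,0],[0,0,0.7],0.67],
  [[-1,0.15,0],[0,0,0.7],0.67],
  [[-1,0.15,0],[0,0,0.7],0.67],
])

```text
clock: 1.33
tool_pos: [423.2, 151.0, 231.6]
tool_rot: [0.001, 0.699, 0.716, 0.0]
contact_force: [1.2, 0.2, 0.1]
grip_width: 28.2
```

```bash
python3 -c "
from h import *
go(560,-110,100,91.5)"
```

```text
t 1.33 tcp [423.2 151.  231.6] xang 91.4 shift [-1.761  0.869  0.879] turn [ 0.002  0.001 -0.004]
```

Emit:
apply_moves([
  [[-0.9,0.45,0.2],[0,0,0],0.67],
  [[-0.9,0.45,0.2],[0,0,0],0.67],
  [[-0.9,0.45,0.2],[0,0,0],0.67],
  [[-0.9,0.45,0.2],[0,0,0],0.67],
])

```text
clock: 1.67
tool_pos: [494.9, 18.2, 200.8]
tool_rot: [0.0, 0.696, 0.718, -0.0]
contact_force: [0.4, -0.2, -0.1]
grip_width: 28.6
```

Emit:
apply_moves([
  [[-0.87,0.42,0.2],[0,0,0],0.67],
  [[-0.87,0.42,0.2],[0,0,0],0.67],
  [[-0.87,0.42,0.2],[0,0,0],0.67],
  [[-0.87,0.42,0.2],[0,0,0],0.67],
])

```text
clock: 2.0
tool_pos: [562.3, -110.9, 170.4]
tool_rot: [0.0, 0.696, 0.718, -0.0]
contact_force: [0.4, -0.3, 0.4]
grip_width: 28.0
```

```bash
python3 - <<'E'
from h import *
go(560,-108,5,91.5)
i=vision.camera_info("wrist"); cv2.imwrite("pics/w1.png",vision.read_camera("wrist")[:,:,::-1])
cv2.imwrite("pics/t1.png",vision.read_camera("top")[:,:,::-1])
E
```

```text
t 2.0 tcp [ 562.3 -110.9  170.4] xang 91.8 shift [ 0.021 -0.015  1.103] turn [0.001 0.002 0.009]
```

View pics/w1.png

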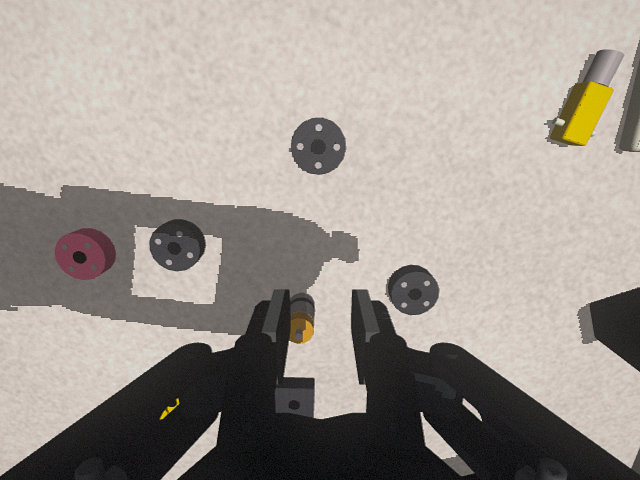

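View pics/t1.png

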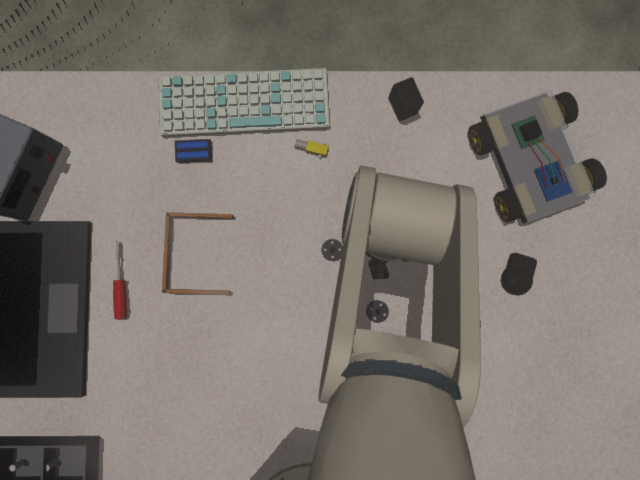

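The wrist view shows B ahead at (318,146), in line with the finger gap. The motor is between and behind the fingers, about 95 mm away. Next I'll go down behind B.

Emit:
apply_moves([
  [[0.02,-0.015,0.95],[0,0,0],0.67],
  [[0.02,-0.015,0.95],[0,0,0],0.67],
  [[0.02,-0.015,0.95],[0,0,0],0.67],
  [[0.02,-0.015,0.95],[0,0,0],0.67],
  [[0.02,-0.015,0.95],[0,0,0],0.67],
])

```text
clock: 2.52
tool_pos: [554.8, -102.8, 24.8]
tool_rot: [-0.003, 0.695, 0.719, -0.002]
contact_force: [-0.2, 0.5, 0.9]
grip_width: 28.4
```

Emit:
apply_moves([
  [[0,0,0.07],[0,0,0],0.67],
  [[0,0,0.15],[0,0,0],0.67],
  [[0,0,0.15],[0,0,0],0.67],
])

```text
clock: 2.77
tool_pos: [558.6, -104.1, 5.8]
tool_rot: [-0.0, 0.695, 0.719, 0.0]
contact_force: [-0.6, -1.1, 0.4]
grip_width: 28.4
```

```bash
python3 - <<'E'
from h import *
go(559,230,5,91.5)
cv2.imwrite("pics/w2.png",vision.read_camera("wrist")[:,:,::-1])
E
```

```text
t 2.77 tcp [ 558.6 -104.1    5.8] xang 91.9 shift [2.226 0.075 0.005] turn [ 0.    -0.     0.012]
```

View pics/w2.png

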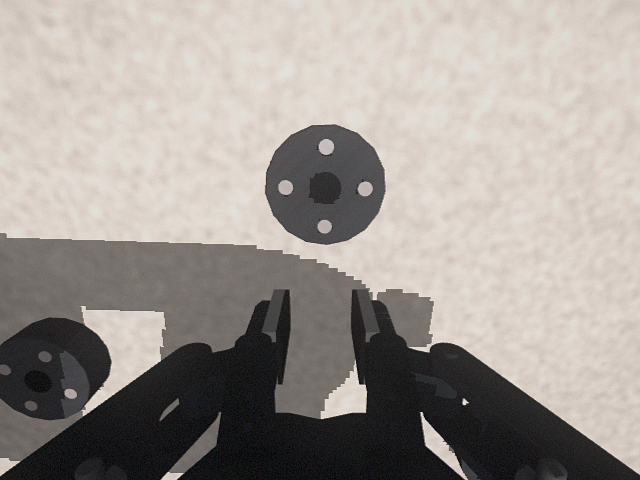

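B is centred in the gap to within about 2 mm (hub column 325, gap about 320). Pushing now.

Emit:
apply_moves([
  [[0.08,0,0],[0,0,0],0.67],
  [[0.16,0,0],[0,0,0],0.67],
  [[0.24,0,0],[0,0,0],0.67],
  [[0.32,0,0],[0,0,0],0.67],
  [[0.4,0,0],[0,0,0],0.67],
])

```text
clock: 3.23
tool_pos: [557.0, -42.9, 6.8]
tool_rot: [0.0, 0.695, 0.719, 0.0]
contact_force: [0.0, -1.2, 1.5]
grip_width: 28.1
```

```bash
python3 - <<'E'
from h import *
go(551,231,5,91.9)
cv2.imwrite("pics/w3.png",vision.read_camera("wrist")[:,:,::-1])
E
```

```text
t 3.23 tcp [557.  -42.9   6.8] xang 91.9 shift [1.826 0.021 0.012] turn [ 0.002  0.    -0.   ]
```

View pics/w3.png

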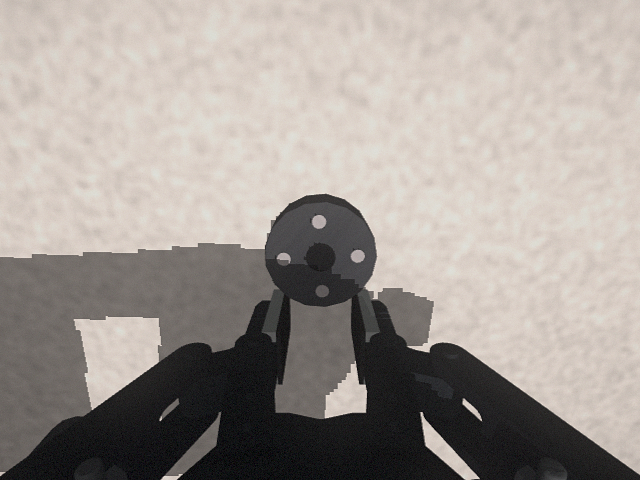

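B is nested squarely between the tips, at (320,257). Next I'll push it on into the bay.

Emit:
apply_moves([
  [[0.1,0,0],[0,0,0],0.67],
  [[0.2,0,0],[0,0,0],0.67],
  [[0.3,0,0],[0,0,0],0.67],
  [[0.4,0,0],[0,0,0],0.67],
  [[0.5,0,0],[0,0,0],0.67],
])

```text
clock: 3.7
tool_pos: [554.2, 31.7, 6.5]
tool_rot: [0.0, 0.695, 0.719, 0.0]
contact_force: [-0.2, -1.0, 1.2]
grip_width: 28.4
```

Emit:
apply_moves([
  [[0.1,0,0.01],[0,0,0],0.67],
  [[0.2,0,0.01],[0,0,0],0.67],
  [[0.3,0,0.01],[0,0,0],0.67],
  [[0.4,0,0.01],[0,0,0],0.67],
  [[0.5,0,0.01],[0,0,0],0.67],
])

```text
clock: 4.12
tool_pos: [551.6, 106.7, 4.9]
tool_rot: [0.0, 0.695, 0.719, -0.0]
contact_force: [-0.1, -1.5, 0.8]
grip_width: 28.2
```

```bash
python3 - <<'E'
from h import *
go(551,231,5,91.9)
s,p,r=st();i=vision.camera_info("wrist");im=vision.read_camera("wrist")
print(ray("wrist",320,257,18,i),p)
cv2.imwrite("pics/w4.png",im[:,:,::-1])
E
```

```text
t 4.12 tcp [551.6 106.7   4.9] xang 91.9 shift [ 0.829  0.023 -0.001] turn [-0.  0. -0.]
[551.24224425 137.02337409] [551.58782692 106.66141317   4.8996792 ]
```

View pics/w4.png

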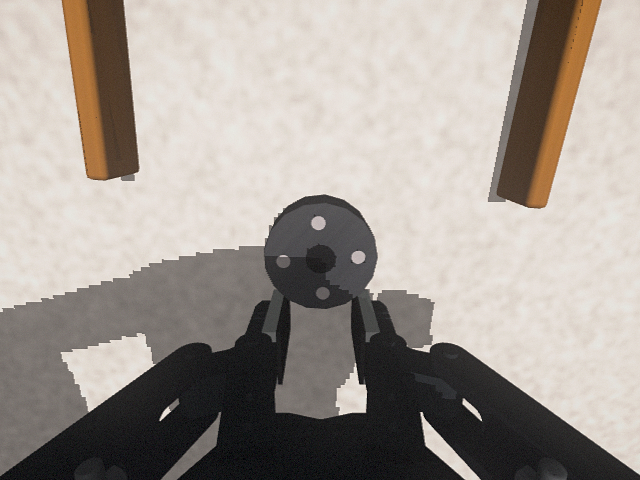

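B still nested and centred between the wall ends (floor edges at columns about 130 and 495). Continuing.

Emit:
apply_moves([
  [[0.09,0,0],[0,0,0],0.67],
  [[0.18,0,0],[0,0,0],0.67],
  [[0.27,0,0],[0,0,0],0.67],
  [[0.36,0,0],[0,0,0],0.67],
  [[0.45,0,0],[0,0,0],0.67],
])

```text
clock: 4.58
tool_pos: [549.6, 174.3, 4.8]
tool_rot: [-0.0, 0.696, 0.718, -0.0]
contact_force: [0.3, -1.2, 0.8]
grip_width: 28.1
```

Emit:
apply_moves([
  [[0.09,0,0],[0,0,0],0.67],
  [[0.18,0,0],[0,0,0],0.67],
  [[0.25,0,0],[0,0,0],0.67],
  [[0.31,0,0],[0,0,0],0.67],
  [[0.34,0,0],[0,0,0],0.67],
])

```text
clock: 5.0
tool_pos: [548.0, 225.4, 4.8]
tool_rot: [0.0, 0.695, 0.719, 0.0]
contact_force: [-0.1, -0.4, 0.4]
grip_width: 28.2
```

```bash
python3 - <<'E'
from h import *
go(551,160,120,91.9)
im=vision.read_camera("wrist")
cv2.imwrite("pics/w5.png",im[:,:,::-1])
E
```

```text
t 5.0 tcp [548.  225.4   4.8] xang 91.9 shift [-0.436  0.006 -0.768] turn [ 0. -0.  0.]
```

View pics/w5.png

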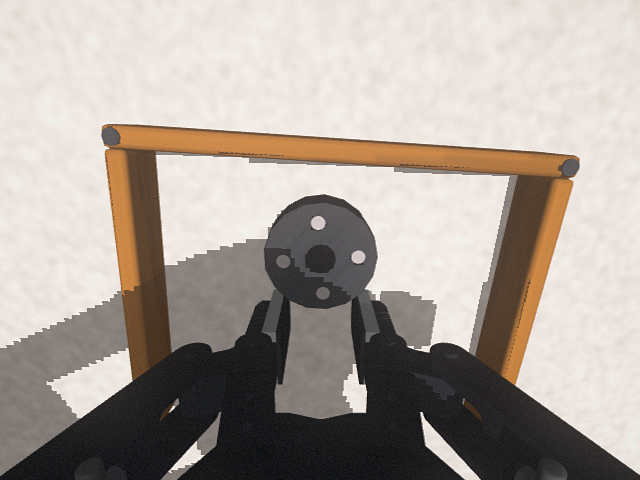

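B is in the bay at about (547,255). Next I'll back out, rise and go behind A.

Emit:
apply_moves([
  [[-0.15,0,0],[0,0,0],0.67],
  [[-0.3,0,0],[0,0,0],0.67],
  [[-0.45,0,-0.2],[0,0,0],0.67],
  [[-0.6,0,-0.5],[0,0,0],0.67],
  [[-0.7,0,-0.75],[0,0,0],0.67],
])

```text
clock: 5.47
tool_pos: [550.0, 120.0, 110.5]
tool_rot: [-0.001, 0.696, 0.718, -0.001]
contact_force: [0.8, 0.3, 0.8]
grip_width: 28.2
```

Emit:
apply_moves([
  [[-1,0.35,0],[0,0,-0.4],0.67],
  [[-1,0.35,0],[0,0,-0.4],0.67],
  [[-1,0.35,0],[0,0,-0.4],0.67],
  [[-1,0.35,0],[0,0,-0.4],0.67],
])

```text
clock: 5.8
tool_pos: [609.3, -28.9, 111.1]
tool_rot: [0.001, 0.617, 0.787, 0.0]
contact_force: [0.6, 0.2, -0.3]
grip_width: 28.1
```

```bash
python3 - <<'E'
from h import *
go(668,-238,120,104)
E
```

```text
t 5.8 tcp [609.3 -28.9 111.1] xang 103.9 shift [-1.447  0.046 -0.058] turn [ 0.002  0.001 -0.004]
```

Emit:
apply_moves([
  [[-1,0.03,-0.06],[0,0,0],0.67],
  [[-1,0.03,-0.06],[0,0,0],0.67],
  [[-1,0.03,-0.06],[0,0,0],0.67],
  [[-1,0.03,-0.06],[0,0,0],0.67],
])

```text
clock: 6.13
tool_pos: [649.6, -175.3, 119.8]
tool_rot: [0.001, 0.617, 0.787, -0.0]
contact_force: [-0.0, 0.6, 0.0]
grip_width: 28.4
```

Emit:
apply_moves([
  [[-0.25,0,0],[0,0,0],0.67],
  [[-0.44,0.01,0],[0,0,0],0.67],
  [[-0.44,0.01,0],[0,0,0],0.67],
])

```text
clock: 6.38
tool_pos: [667.1, -240.4, 119.6]
tool_rot: [0.001, 0.618, 0.786, -0.0]
contact_force: [-0.8, -0.0, 0.1]
grip_width: 28.1
```

```bash
python3 - <<'E'
from h import *
go(668,-238,5,104)
im=vision.read_camera("wrist")
cv2.imwrite("pics/w6.png",im[:,:,::-1])
E
```

```text
t 6.38 tcp [ 667.1 -240.4  119.6] xang 103.6 shift [0.016 0.008 0.764] turn [ 0.003  0.005 -0.012]
```

View pics/w6.png

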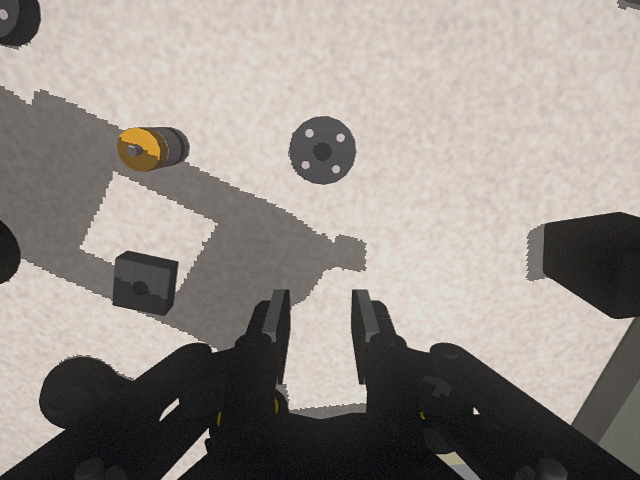

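A is dead ahead at (322,150). The motor at (155,150) and the block at (145,283) are clear to the left, so I'll descend here.

Emit:
apply_moves([
  [[0,0.01,0.25],[0,0,0],0.67],
  [[0,0.01,0.5],[0,0,0],0.67],
  [[0,0.01,0.7],[0,0,0],0.67],
  [[0,0.01,0.765],[0,0,0],0.67],
  [[0,0.01,0.765],[0,0,0],0.67],
])

```text
clock: 6.85
tool_pos: [665.7, -232.8, 2.5]
tool_rot: [-0.002, 0.617, 0.787, -0.001]
contact_force: [-0.4, 0.0, 1.0]
grip_width: 28.5
```

```bash
python3 - <<'E'
from h import *
go(589,80,5,104)
im=vision.read_camera("wrist")
cv2.imwrite("pics/w7.png",im[:,:,::-1])
E
```

```text
t 6.85 tcp [ 665.7 -232.8    2.5] xang 103.9 shift [ 2.147  0.004 -0.011] turn [-0.007 -0.005 -0.004]
```

View pics/w7.png

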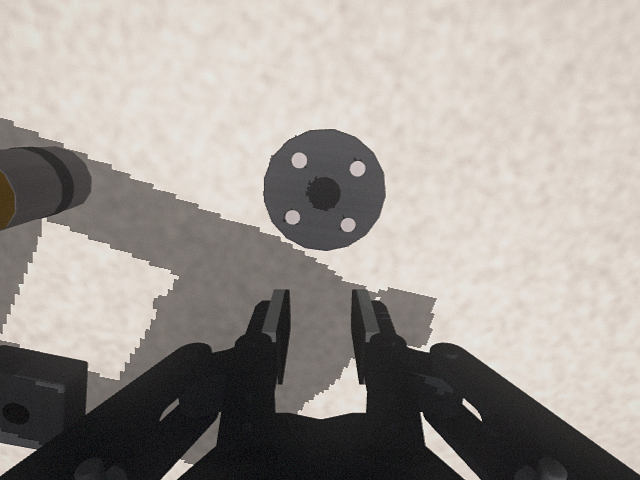

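A is centred at (324,190) and the motor is over 100 mm to the side. Pushing.

Emit:
apply_moves([
  [[0.08,0,-0.01],[0,0,0],0.67],
  [[0.16,0,-0.01],[0,0,0],0.67],
  [[0.24,0,-0.01],[0,0,0],0.67],
  [[0.32,0,-0.01],[0,0,0],0.67],
  [[0.4,0,-0.01],[0,0,0],0.67],
])

```text
clock: 7.32
tool_pos: [653.5, -174.6, 7.3]
tool_rot: [0.001, 0.616, 0.787, 0.0]
contact_force: [0.5, -1.4, 2.0]
grip_width: 28.7
```

```bash
python3 - <<'E'
from h import *
go(589,80,5,104)
im=vision.read_camera("wrist")
cv2.imwrite("pics/w8.png",im[:,:,::-1])
E
```

```text
t 7.32 tcp [ 653.5 -174.6    7.3] xang 103.9 shift [ 1.751 -0.01   0.014] turn [ 0.002  0.002 -0.004]
```

View pics/w8.png

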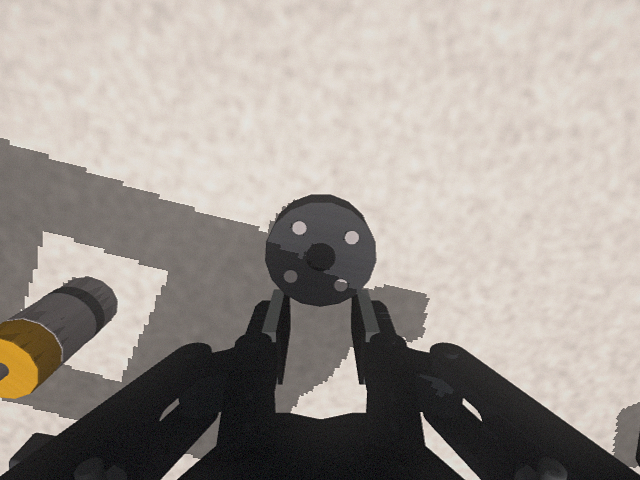

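A is nested at (320,256). Continuing.

Emit:
apply_moves([
  [[0.1,0,0.01],[0,0,0],0.67],
  [[0.2,0,0.01],[0,0,0],0.67],
  [[0.3,0,0.01],[0,0,0],0.67],
  [[0.4,0,0.01],[0,0,0],0.67],
  [[0.5,0,0.01],[0,0,0],0.67],
])

```text
clock: 7.78
tool_pos: [634.9, -101.7, 4.8]
tool_rot: [-0.0, 0.617, 0.787, -0.0]
contact_force: [1.6, -2.6, 2.5]
grip_width: 28.1
```

Emit:
apply_moves([
  [[0.1,0,0],[0,0,0],0.67],
  [[0.2,0,0],[0,0,0],0.67],
  [[0.3,0,0],[0,0,0],0.67],
  [[0.4,0,0],[0,0,0],0.67],
  [[0.5,0,0],[0,0,0],0.67],
])

```text
clock: 8.2
tool_pos: [616.9, -28.9, 4.7]
tool_rot: [-0.0, 0.617, 0.787, -0.0]
contact_force: [1.3, -1.6, 3.2]
grip_width: 28.5
```

Emit:
apply_moves([
  [[0.1,0,0],[0,0,0],0.67],
  [[0.2,0,0],[0,0,0],0.67],
  [[0.3,0,0],[0,0,0],0.67],
  [[0.4,0,0],[0,0,0],0.67],
  [[0.5,0,0],[0,0,0],0.67],
])

```text
clock: 8.62
tool_pos: [599.0, 43.8, 4.7]
tool_rot: [-0.0, 0.617, 0.787, -0.0]
contact_force: [0.4, -2.3, 2.2]
grip_width: 28.2
```

```bash
python3 - <<'E'
from h import *
go(580,175,5,90)
im=vision.read_camera("wrist")
cv2.imwrite("pics/w9.png",im[:,:,::-1])
E
```

```text
t 8.62 tcp [599.   43.8   4.7] xang 103.9 shift [ 0.879  0.087 -0.002] turn [-0.    -0.     0.462]
```

View pics/w9.png

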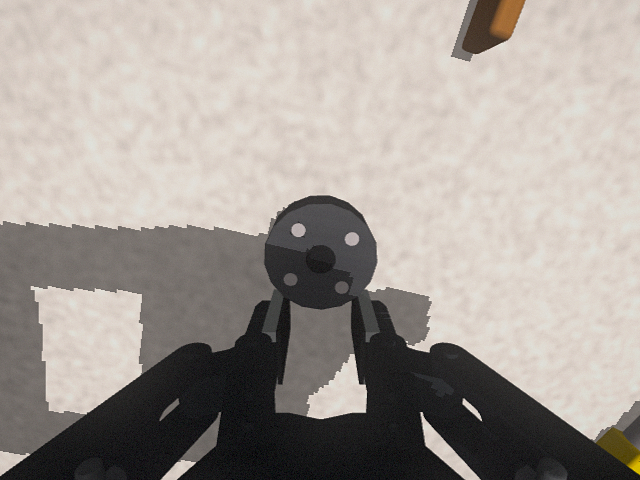

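The right wall's end is coming up at (470,50). I'll straighten the heading from 104° to about 92° while pushing, so the outer finger clears it.

Emit:
apply_moves([
  [[0.09,0.005,0],[0,0,0.04],0.67],
  [[0.17,0.01,0],[0,0,0.08],0.67],
  [[0.26,0.02,0],[0,0,0.12],0.67],
  [[0.34,0.03,0],[0,0,0.16],0.67],
  [[0.43,0.038,0],[0,0,0.2],0.67],
])

```text
clock: 9.08
tool_pos: [588.9, 107.1, 4.5]
tool_rot: [-0.0, 0.657, 0.754, -0.0]
contact_force: [-0.2, -1.0, 0.3]
grip_width: 27.9
```

```bash
python3 - <<'E'
from h import *
go(580,172,5,91)
im=vision.read_camera("wrist")
cv2.imwrite("pics/w10.png",im[:,:,::-1])
E
```

```text
t 9.08 tcp [588.9 107.1   4.5] xang 97.8 shift [ 0.437 -0.    -0.004] turn [-0.002  0.     0.226]
```

View pics/w10.png

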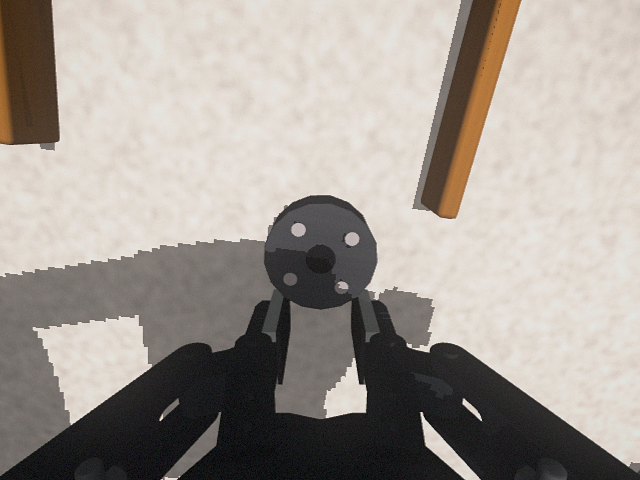

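Emit:
apply_moves([
  [[0.09,-0.01,0],[0,0,0.04],0.67],
  [[0.17,-0.02,0],[0,0,0.08],0.67],
  [[0.25,-0.02,0],[0,0,0.12],0.67],
  [[0.32,-0.02,0],[0,0,0.16],0.67],
  [[0.38,-0.02,0],[0,0,0.2],0.67],
])

```text
clock: 9.55
tool_pos: [578.1, 162.9, 4.5]
tool_rot: [-0.0, 0.696, 0.718, -0.0]
contact_force: [0.1, -0.8, -0.7]
grip_width: 28.5
```

```bash
python3 - <<'E'
from h import *
go(580,172,5,91)
i=vision.camera_info("wrist")
im=vision.read_camera("wrist");print(ray("wrist",320,257,18,i))
cv2.imwrite("pics/w11.png",im[:,:,::-1])
E
```

```text
t 9.55 tcp [578.1 162.9   4.5] xang 91.8 shift [ 0.06   0.014 -0.004] turn [-0.002  0.     0.028]
[577.81240186 193.44085877]
```

View pics/w11.png

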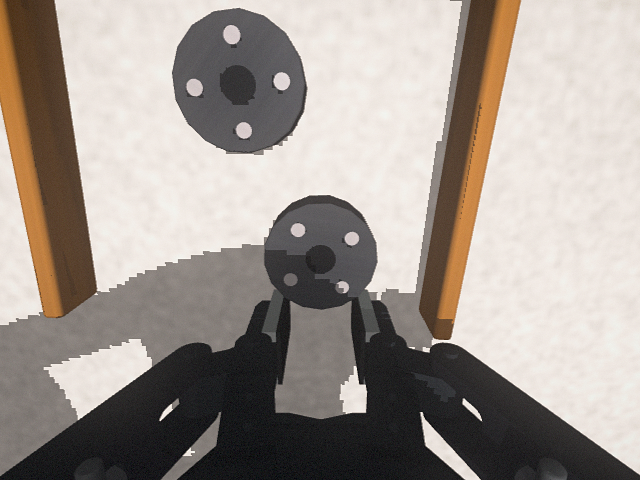

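A is inside at about (578,193). I'll nudge it a little deeper and to the right to leave room for C.

Emit:
apply_moves([
  [[0.05,0.01,0],[0,0,0],0.67],
  [[0.1,0.02,0],[0,0,0],0.67],
  [[0.14,0.03,0],[0,0,0],0.67],
  [[0.16,0.03,0],[0,0,0],0.67],
])

```text
clock: 9.93
tool_pos: [582.9, 187.3, 4.7]
tool_rot: [0.0, 0.695, 0.719, 0.0]
contact_force: [1.2, -0.4, -1.3]
grip_width: 28.4
```

Emit:
apply_moves([
  [[-0.15,-0.01,0],[0,0,0],0.67],
  [[-0.3,-0.02,0],[0,0,0],0.67],
  [[-0.45,-0.02,-0.2],[0,0,0],0.67],
  [[-0.6,-0.02,-0.5],[0,0,0],0.67],
  [[-0.7,-0.02,-0.75],[0,0,0],0.67],
])

```text
clock: 10.35
tool_pos: [581.7, 83.0, 110.6]
tool_rot: [-0.001, 0.696, 0.718, -0.001]
contact_force: [1.9, 0.1, 1.0]
grip_width: 28.2
```

```bash
python3 - <<'E'
from h import *
# C (432,-141) -> (522,110)
a=np.degrees(np.arctan2(251,90));print(a)
go(432-60*np.cos(np.radians(a)),-141-60*np.sin(np.radians(a)),115,a)
E
```

```text
70.27390582448066
t 10.35 tcp [581.7  83.  110.6] xang 91.8 shift [-1.832 -1.193 -0.025] turn [-0.005  0.002  0.719]
```

Emit:
apply_moves([
  [[-0.92,-0.6,0],[0,0,0.72],0.67],
  [[-0.92,-0.6,0],[0,0,0.72],0.67],
  [[-0.92,-0.6,0],[0,0,0.72],0.67],
  [[-0.92,-0.6,0],[0,0,0.72],0.67],
])

```text
clock: 10.68
tool_pos: [496.2, -57.8, 110.9]
tool_rot: [0.0, 0.82, 0.572, 0.0]
contact_force: [0.7, 0.4, -0.7]
grip_width: 28.3
```

```bash
python3 - <<'E'
from h import *
go(412,-197,115,70)
E
```

```text
t 10.68 tcp [496.2 -57.8 110.9] xang 69.8 shift [-1.065 -0.207 -0.028] turn [ 0.002 -0.    -0.006]
```

Emit:
apply_moves([
  [[-1,-0.19,-0.03],[0,0,0],0.67],
  [[-1,-0.19,-0.03],[0,0,0],0.67],
  [[-1,-0.19,-0.03],[0,0,0],0.67],
  [[-1,-0.19,-0.03],[0,0,0],0.67],
  [[-1,-0.19,-0.03],[0,0,0],0.67],
])

```text
clock: 11.1
tool_pos: [417.6, -191.3, 115.3]
tool_rot: [0.0, 0.819, 0.574, -0.0]
contact_force: [-0.5, -0.0, -0.8]
grip_width: 28.0
```

```bash
python3 - <<'E'
from h import *
go(412,-197,5,70)
im=vision.read_camera("wrist")
cv2.imwrite("pics/w12.png",im[:,:,::-1])
E
```

```text
t 11.1 tcp [ 417.6 -191.3  115.3] xang 70.1 shift [-0.047 -0.022  0.735] turn [0.    0.002 0.003]
```

View pics/w12.png

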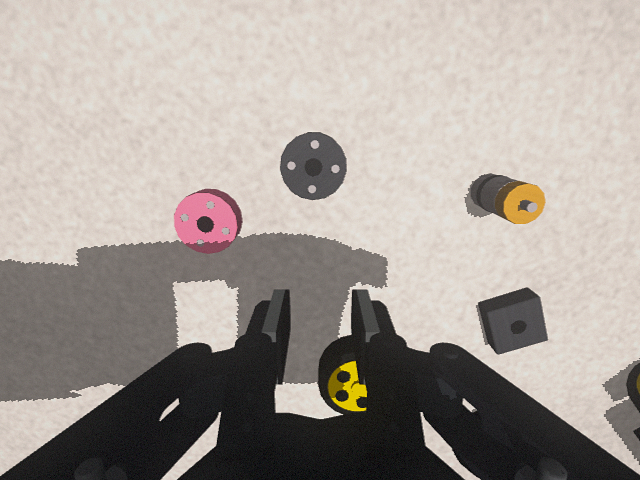

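C is ahead at (314,166), about 3 mm left of centre. The pink decoy at (205,222) is clear on the left and the wheel is well behind. Descending.

Emit:
apply_moves([
  [[-0.05,-0.025,0.2],[0,0,0],0.67],
  [[-0.05,-0.025,0.45],[0,0,0],0.67],
  [[-0.05,-0.025,0.65],[0,0,0],0.67],
  [[-0.05,-0.025,0.73],[0,0,0],0.67],
  [[-0.05,-0.025,0.73],[0,0,0],0.67],
])

```text
clock: 11.57
tool_pos: [412.4, -192.2, 2.9]
tool_rot: [-0.002, 0.818, 0.576, -0.001]
contact_force: [-1.3, 1.0, 0.7]
grip_width: 28.4
```

Emit:
apply_moves([
  [[0.08,0,-0.01],[0,0,0],0.67],
  [[0.16,0,-0.01],[0,0,0],0.67],
  [[0.24,0,-0.01],[0,0,0],0.67],
  [[0.3,0,-0.01],[0,0,0],0.67],
  [[0.35,0,-0.01],[0,0,0],0.67],
])

```text
clock: 11.98
tool_pos: [432.7, -143.5, 7.9]
tool_rot: [0.001, 0.818, 0.576, 0.0]
contact_force: [-0.4, -1.6, 0.5]
grip_width: 28.5
```

```bash
python3 - <<'E'
from h import *
go(513,80,5,70)
im=vision.read_camera("wrist")
cv2.imwrite("pics/w13.png",im[:,:,::-1])
E
```

```text
t 11.98 tcp [ 432.7 -143.5    7.9] xang 70.3 shift [1.583 0.002 0.019] turn [ 0.003 -0.     0.011]
```

View pics/w13.png

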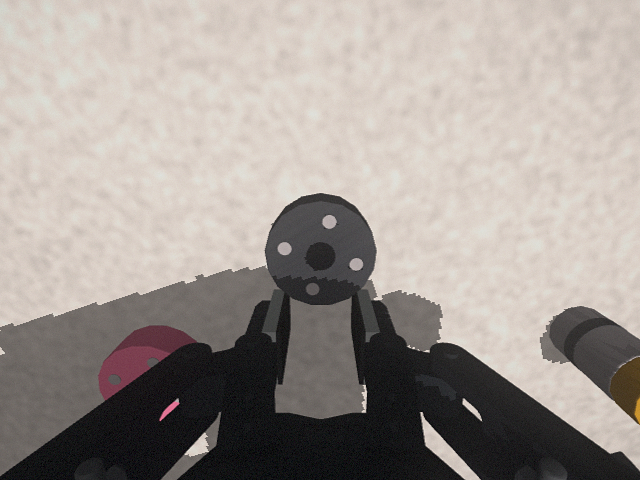

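C is nested at (320,255). Pushing on.

Emit:
apply_moves([
  [[0.1,0,0.015],[0,0,0],0.67],
  [[0.2,0,0.015],[0,0,0],0.67],
  [[0.3,0,0.015],[0,0,0],0.67],
  [[0.4,0,0.015],[0,0,0],0.67],
  [[0.5,0,0.015],[0,0,0],0.67],
])

```text
clock: 12.45
tool_pos: [457.3, -73.3, 5.2]
tool_rot: [0.0, 0.818, 0.575, 0.0]
contact_force: [-0.1, -0.6, 0.3]
grip_width: 28.1
```

Emit:
apply_moves([
  [[0.1,0,0],[0,0,0],0.67],
  [[0.2,0,0],[0,0,0],0.67],
  [[0.3,0,0],[0,0,0],0.67],
  [[0.4,0,0],[0,0,0],0.67],
  [[0.5,0,0],[0,0,0],0.67],
])

```text
clock: 12.87
tool_pos: [482.6, -2.5, 5.2]
tool_rot: [0.0, 0.818, 0.576, 0.0]
contact_force: [-1.1, -1.6, 0.9]
grip_width: 28.3
```

Emit:
apply_moves([
  [[0.1,0,0],[0,0,0],0.67],
  [[0.2,0,0],[0,0,0],0.67],
  [[0.3,0,0],[0,0,0],0.67],
  [[0.4,0,0],[0,0,0],0.67],
  [[0.5,0,0],[0,0,0],0.67],
])

```text
clock: 13.28
tool_pos: [507.8, 68.0, 5.2]
tool_rot: [0.0, 0.818, 0.576, 0.0]
contact_force: [0.5, -1.9, 1.7]
grip_width: 28.2
```

```bash
python3 - <<'E'
from h import *
go(513,100,5,79)
go(519,170,5,88)
im=vision.read_camera("wrist")
cv2.imwrite("pics/w14.png",im[:,:,::-1])
E
```

```text
t 13.28 tcp [507.8  68.    5.2] xang 70.3 shift [ 0.212 -0.039  0.001] turn [ 0.001  0.    -0.291]
t 13.28 tcp [507.8  68.    5.2] xang 70.3 shift [ 0.665 -0.159  0.001] turn [ 0.     0.    -0.591]
```

View pics/w14.png

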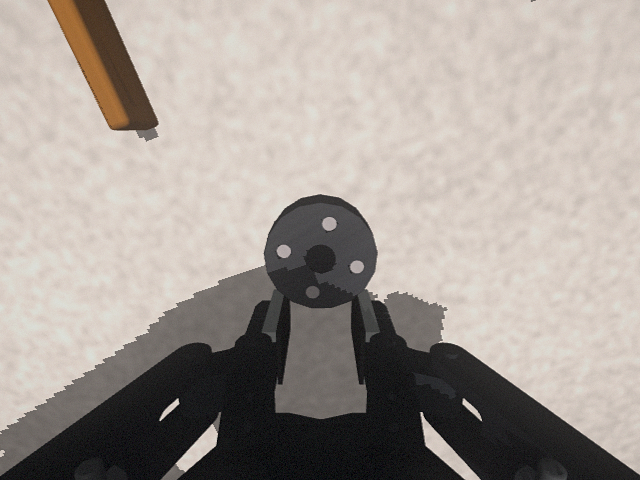

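C's centre is about (518,96), right of the left wall's end. I'll straighten from 70° to 88° while pushing in.

Emit:
apply_moves([
  [[0.05,-0.005,0],[0,0,-0.06],0.67],
  [[0.09,-0.012,0],[0,0,-0.12],0.67],
  [[0.13,-0.02,0],[0,0,-0.18],0.67],
  [[0.17,-0.03,0],[0,0,-0.24],0.67],
  [[0.21,-0.037,0],[0,0,-0.29],0.67],
])

```text
clock: 13.75
tool_pos: [512.7, 99.1, 4.8]
tool_rot: [-0.0, 0.771, 0.637, -0.0]
contact_force: [0.4, -1.2, 1.5]
grip_width: 28.1
```

```bash
python3 - <<'E'
from h import *
go(519,170,5,88)
im=vision.read_camera("wrist")
cv2.imwrite("pics/w15.png",im[:,:,::-1])
E
```

```text
t 13.75 tcp [512.7  99.1   4.8] xang 79.1 shift [ 0.472 -0.048 -0.002] turn [-0.     0.    -0.296]
```

View pics/w15.png

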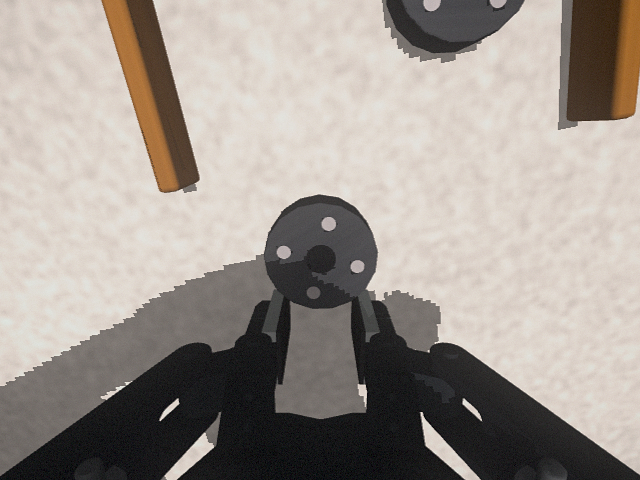

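Emit:
apply_moves([
  [[0.1,-0.005,0],[0,0,-0.06],0.67],
  [[0.2,-0.015,0],[0,0,-0.12],0.67],
  [[0.3,-0.025,0],[0,0,-0.18],0.67],
  [[0.39,-0.035,0],[0,0,-0.24],0.67],
  [[0.45,-0.045,0],[0,0,-0.3],0.67],
])

```text
clock: 14.22
tool_pos: [519.3, 167.6, 4.7]
tool_rot: [-0.0, 0.719, 0.695, 0.0]
contact_force: [0.5, -1.2, -0.3]
grip_width: 28.6
```

```bash
python3 - <<'E'
from h import *
go(519,170,5,88)
im=vision.read_camera("wrist")
cv2.imwrite("pics/w16.png",im[:,:,::-1])
E
```

```text
t 14.22 tcp [519.3 167.6   4.7] xang 88.1 shift [ 0.016 -0.003 -0.002] turn [ 0.    -0.     0.004]
```

View pics/w16.png

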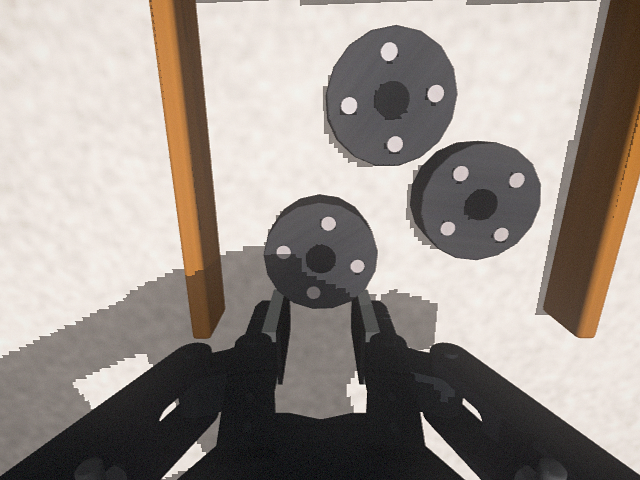

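All three hubs are in the bay. I'll give C one short extra push for margin, then back out, rise and check from above.

Emit:
apply_moves([
  [[0.04,0,0],[0,0,0],0.67],
  [[0.07,0,0],[0,0,0],0.67],
  [[0.07,0,0],[0,0,0],0.67],
])

```text
clock: 14.52
tool_pos: [519.5, 177.3, 4.7]
tool_rot: [-0.0, 0.72, 0.694, 0.0]
contact_force: [0.1, 0.0, -0.0]
grip_width: 28.4
```

Emit:
apply_moves([
  [[-0.15,0,0],[0,0,0],0.67],
  [[-0.3,0,0],[0,0,0],0.67],
  [[-0.45,0,-0.2],[0,0,0],0.67],
  [[-0.6,0,-0.5],[0,0,0],0.67],
  [[-0.75,0,-0.75],[0,0,0],0.67],
])

```text
clock: 14.93
tool_pos: [514.6, 68.5, 108.5]
tool_rot: [-0.001, 0.72, 0.694, -0.001]
contact_force: [2.0, -0.5, 0.1]
grip_width: 28.1
```

Emit:
apply_moves([
  [[-0.7,-0.5,-0.5],[0,0,0],0.67],
  [[-0.7,-0.5,-0.5],[0,0,0],0.67],
  [[-0.7,-0.5,-0.5],[0,0,0],0.67],
  [[-0.7,-0.5,-0.5],[0,0,0],0.67],
  [[-0.7,-0.5,-0.5],[0,0,0],0.67],
])

```text
clock: 15.35
tool_pos: [435.5, -35.1, 185.3]
tool_rot: [0.001, 0.721, 0.693, 0.001]
contact_force: [0.3, 0.3, -0.3]
grip_width: 28.0
```

```bash
python3 - <<'E'
from h import *
print(st()[0]["clock"],st()[1],st()[0]["contact_force"])
im=vision.read_camera("top"); sc=vision.read_camera("scene")
cv2.imwrite("pics/t2.png",im[:,:,::-1]);cv2.imwrite("pics/s2.png",sc[:,:,::-1])
g=cv2.cvtColor(im,cv2.COLOR_RGB2GRAY)
n,l,s,c=cv2.connectedComponentsWithStats((g<85).astype(np.uint8))
a=np.radians(88.2);ex=np.array([np.cos(a),np.sin(a)]);ey=np.array([-ex[1],ex[0]]);o=np.array([549,156.5])
for k in range(1,n):
    if 150<s[k,4]<1500 and 100<s[k,1]<400: p=ray("top",*c[k],9); print(s[k],p.round(0),"bay",(p-o)@ex.round(3),(p-o)@ey)
E
```

```text
15.35 [435.50040331 -35.06421511 185.28607365] [ 0.29909708  0.29341017 -0.31250146]
[162 127 168  11 373] [811. 134.] bay -14.730991519515982 -262.2719569761374
[175 139  38  25 851] [769. 244.] bay 94.05243619780282 -217.5462035545255
[582 158  25  33 514] [ 721. -609.] bay -760.1836719842257 -196.17173569944902
[162 213  73  80 503] [573. 269.] bay 113.70326060309388 -20.457669335667536
[195 228  24  23 380] [582. 213.] bay 57.61537456461726 -31.39445893769454
[176 245  24  22 364] [547. 251.] bay 94.88143432413564 4.760020538534086
[448 248  22  21 457] [ 541. -314.] bay -470.71041965867823 -6.954825158434311
[ 501  253   36   42 1137] [ 508. -438.] bay -595.911353131451 22.365687186172302
[199 258  24  22 346] [521. 203.] bay 45.2487985210844 29.419348161673135
[113 267  17  53 606] [459. 388.] bay 228.96427362435216 97.16557869097807
[446 308  35  32 397] [ 407. -316.] bay -476.41122678538954 127.11790653540258
```

View pics/t2.png

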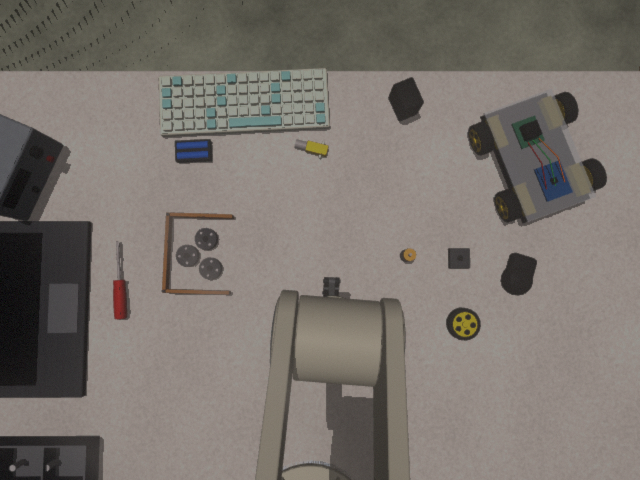

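View pics/s2.png

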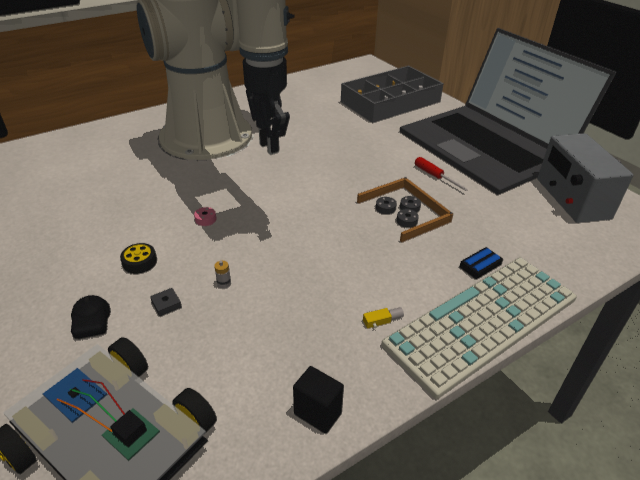

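Both views show the three hubs flat inside the bay, at top pixels (207,239), (188,256) and (211,269). Their depths are about 58, 95 and 45 mm. The motor is upright, and the other bystanders are where they started. The arm is clear of everything, so I'll hand in.

```bash
python3 -c "
from bench import close_job
print(close_job())"
```

```text
the job is handed in; nothing more can be done
None
```

All three hubs are in the bay and the job is handed in; it took about 15.5 s of the 72 s allowed. I held the fingers about 28 mm apart, so each hub sat between the two tips, and pushed the hubs one at a time along the desk.

- **Hubs:** the last top-camera check put their centres at bay (x, y) of about (58, -31), (95, 5) and (45, 29) mm. That is at least 45 mm behind the open front, where 21 mm is needed, and they look flat in the top and scene views.
- **Bystanders:** the block, wheel and mouse measured the same to within 1 mm. I checked the gear motor, battery and screwdriver by eye only, and they appear unmoved. The motor is still standing at the same spot, and the pink look-alike was not touched.
- **Forces and end state:** contact forces were only a few newtons at every reading, and the arm ended clear at about 185 mm height.

No check failed. The top and scene cameras disagreed by up to 3 mm on the hubs and by about 13 mm on the motor. I think the motor gap comes from projecting such a tall part at one low height. `close_job` gives no verdict, so I have no confirmation beyond these checks.

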